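# Park the safety holder over the slicer's blade

### The arm

A 7-joint arm with a two-finger parallel gripper is mounted at the origin on the work surface. World frame = base frame: x ahead of the robot, y to its left, z up, the work surface at z = 0. Lengths are in m, angles in rad, forces in N, time in s.
With the tool pointing down it reaches from about 0.4 to 0.85 m from the base axis. Payload 10.4 kg.
Tool frame: the origin (TCP) lies between the finger pads; the fingertips stand 8 mm ahead of it and the grasp point (between the pads) lies 11 mm behind it; z points along the fingers, x is the direction in which the jaws open and shut, and the axes are right-handed (so a half turn about z gives the same grasp; the last joint's range is limited). The gripper opens to 87 mm and grips with 3 to 60 N. Pads are 19 mm wide; open, the fingers measure 117 mm over their backs; the gripper's body (75 mm by 190 mm) begins 51 mm behind the grasp point.
Start: joints at [-1.344, 0.332, -0.065, 1.46, 0.022, 1.35, -0.088], TCP at [0.154, 0.606, 0.231] pointing down, gripper open.
Joint ranges: [-2.6, 2.6], [-0.5, 2.12], [-1.47, 1.34], [0.16, 2.42], [-1.27, 4.41], [0.06, 2.06], [-2.6, 2.6]. Speed limits (rad/s): [2.22, 2.22, 2.79, 2.79, 3.14, 3.14, 3.14].

### API

Orientations are given as a unit quaternion [x, y, z, w].
In Python, from bench import r, viewer gives the robot as it stands.
- The arm moves only by the tool apply_moves, never from a script. Its argument "increments" is a list of rows, each an object with "grip": the closure in counts, from 0 (fully open) to 255 (shut); "xyz": the shift along the tool's x, y, z in mm, a list of three; "rotation": the turn, a rotation vector about the tool's x, y, z in degrees, a list of three. A call has 1 to 5 rows; each row is the pose to reach, as a shift and turn from the pose measured when the call began, along the tool's axes at that moment; what a row does not reach only later rows make up. A row lasts 1/8 s, in which the tool goes at most 62.5 mm and 10.7 degrees, less where a joint would pass 70% of its speed; a pose out of reach is approached as far as the arm can. A call with a gripper value outside its range is refused whole. The fingers move at their own pace and stop on an object; "squeeze" is the grip in N (left out, the last holds). Time passes only in rows, so rows that repeat a pose let the fingers close. It gives the time, the measured TCP pose, the force and the opening at its end, in the units of the state.
- r.read_state(): the state, without advancing time (a new reading comes with each control period).
- viewer.camera(name): name is "side" or "top" or "wrist"; returns a dict with "img" (400x640x3 uint8, blue, green, red), "range_z" (400x640 float32, m along the optical axis (not along the pixel's ray), 0 where there is no reading), "vertical_fov" (degrees; the focal length in pixels is half the picture's height over the tangent of half this angle, whatever the lens; pixels are square), "cx", "cy" (the principal point, pixels), "D" ([k1, k2, p1, p2, k3] as OpenCV has them; the pictures are not rectified), "rvec" (rotation vector, rad) and "tvec" (3), from world to camera coordinates, as OpenCV has them. Camera axes: x right, y down, z forward; pixel columns grow to the right and rows downward; lengths in m; the calibration is good to about 2 mm. A picture is of the moment at which its call begins.
- r.close_job(): hands the job in, once; it reports no verdict.
The state is a dict: "time": time; "joint_positions": joint angles; "joint_vel": joint speeds; "joint_torque": joint torques, N m; "ee_pos": TCP position; "eef_rot": TCP orientation; "ft_force": force on the tool from outside, world axes, zero at the start; "torque": the same for the moment, N m; "width": finger opening in m.
Only numpy, scipy, OpenCV 4.12 (cv2) and the standard library are available. Lean on these libraries where they do the work, as an engineer would, in place of code of your own. Each camera call takes 0.05 s, during which the arm holds its last target.

### The job

Make the vegetable slicer safe to put away: take the food holder with the blue grip, set it down level on the slicer's open end, and slide it in under the two dark rails until it is fully home against the red stop, covering the blade. Then let go of it. Leave the holder with the yellow grip where it is.

Things in the scene. Friction and masses are not known exactly. Their poses are not given: they have to be found in the camera images.
- blue_grip (a point): Middle of the blue grip of the loose, upright food holder, 54 mm above its underside. Steel foot 70 (x) x 64 (y) x 8 mm; neck 44 x 16 mm, 8 to 30 mm up; grip block 50 (x) x 22 (y) mm, 30 to 78 mm up, to be pinched from above across the 22 mm (y). x along its length, z up; the same after a half turn about z. About 0.2 kg.
- yellow_grip (a point): The same point on a second loose holder of the same shape and size but with a yellow grip, standing on the table: a bystander.
- sill (a point): On the fixed grey slicer (230 x 114 mm): where the blue grip's middle is when the holder stands on the open sill, foot 13 mm short of the track's mouth; 66 mm above the table, 54 above the slicer's flat floor (floor 12 mm above the table). x points along the track to the stop, z up. Low walls flank the mouth, 76 mm apart there, flaring to about 86 mm at 30 mm before it.
- parked (a point): Where the blue grip's middle is when the holder is home against the red stop: 133 mm beyond sill, same height and axes. Track: flat floor, 76 mm wide and 16 mm high inside, from 85 mm before this point to the stop 35 mm beyond. Dark lips (tops 32 mm above the table) leave a 34 mm slot for the neck, so the foot enters only at the mouth; it slides with light friction.
Not all that is in view belongs to the job. What is shaped like the part that bears blue_grip but pink or purple is not meant.

How it is judged:
On the way:
1. the blue holder is in the open end of the slicer, level, lengthwise and at track height, not yet home (x of blue_grip in the frame of parked between -0.16 and -0.025 m and y of blue_grip in the frame of parked between -0.015 and 0.015 m and z of blue_grip in the frame of parked below 0.012 m and angle between the x axis of blue_grip and the x axis of parked, either way round below 0.2 rad and angle between blue_grip's own z axis and vertical below 0.2 rad), for 0.1 s.
At the end, for the whole second after the job is handed in: The blue-gripped holder rests on the slicer's floor under the rails, within 15 mm of the red stop, upright and lengthwise within about 10 degrees, released and at rest; the yellow-gripped holder is within 30 mm of where it was (x of blue_grip in the frame of parked between -0.015 and 0.01 m and y of blue_grip in the frame of parked between -0.012 and 0.012 m and z of blue_grip in the frame of parked between -0.008 and 0.008 m and angle between blue_grip's own z axis and vertical below 0.17 rad and angle between the x axis of blue_grip and the x axis of parked, either way round below 0.2 rad and linear speed of blue below 0.02 m/s and distance of yellow_grip from where it was at the start of the episode below 0.03 m); the robot touches nothing.
It fails at once if the yellow-gripped holder is moved by more than 30 mm (distance of yellow_grip from where it was at the start of the episode above 0.03 m).
It also fails if it takes over 42 s, if anything falls off the work surface, if the arm or the gripper's body presses on something with over 40 N, if the wrist force passes 120 N, or if a joint passes its speed limit or range.

## Working session

There is one attempt and no reset: what is moved stays moved. The work goes in short steps, Python scripts to look and compute and a tool call to move; the robot and the scene stay as the last step left them, time stands still between calls to the robot, and variables do not carry over. Pictures are saved under pics/ and viewed, and the job is handed in when it is done.

Besides the shell and the picture viewer there is one more tool, called as a command line: name --argument value ..., lists and objects as JSON in quotes. apply_moves: Moves the arm, as the interface text tells. Its arguments: {"type":"object","properties":{"increments":{"type":"array","items":{"type":"object","properties":{"grip":{"type":"number"},"xyz":{"type":"array","items":{"type":"number"}},"rotation":{"type":"array","items":{"type":"number"}}}}},"squeeze":{"type":"number"}},"required":["increments"]}

```bash
mkdir -p pics
cat > h.py <<'E'
import numpy as np, cv2, pickle
from scipy.spatial.transform import Rotation as R
def K(c):
    f=c["img"].shape[0]/2/np.tan(np.radians(c["vertical_fov"])/2)
    return np.array([[f,0,c["cx"]],[0,f,c["cy"]],[0,0,1.]])
def grab(n):
    from bench import viewer
    c=viewer.camera(n); pickle.dump(c,open(f"{n}.pkl","wb")); return c
def load(n): return pickle.load(open(f"{n}.pkl","rb"))
def w(c,px,z=None):
    px=np.atleast_2d(np.array(px,float))
    n=cv2.undistortPoints(px.reshape(-1,1,2),K(c),np.array(c["D"],float)).reshape(-1,2)
    if z is None: z=np.array([c["range_z"][int(round(v)),int(round(u))] for u,v in px])
    P=np.c_[n,np.ones(len(n))]*np.atleast_1d(z)[:,None]
    Rm=cv2.Rodrigues(np.array(c["rvec"],float))[0]
    return (P-np.array(c["tvec"]).ravel())@Rm
def wz(c,px,z): # intersect with plane z
    a=w(c,px,np.ones(len(np.atleast_2d(px)))); Rm=cv2.Rodrigues(np.array(c["rvec"],float))[0]
    o=-Rm.T@np.array(c["tvec"]).ravel(); d=a-o
    return o+d*((z-o[2])/d[:,2:3])
def cloud(c):
    v,u=np.mgrid[0:400,0:640]; p=np.c_[u.ravel(),v.ravel()]
    return w(c,p,c["range_z"].ravel()).reshape(400,640,3)
E
python3 - <<'E'
from h import *
from bench import r
for n in("side","top","wrist"):
    c=grab(n); cv2.imwrite(f"pics/{n}0.png",c["img"])
print(r.read_state())
E
```

```text
{'time': 0.15, 'joint_positions': array([-1.34359679,  0.33271165, -0.0647091 ,  1.46068717,  0.02158388,
        1.34992507, -0.08849832]), 'joint_vel': array([-0.00097618, -0.00268461, -0.0014455 , -0.00332471,  0.00050305,
       -0.00276693,  0.00015242]), 'joint_torque': array([ 1.26625237e-03, -6.23627973e+01,  2.48465978e-02, -3.90146613e+01,
       -6.14171242e-02,  3.71835963e-02,  7.21631932e-05]), 'ee_pos': array([0.15442871, 0.60534526, 0.22997536]), 'eef_rot': array([ 7.89679591e-01,  6.13519253e-01, -4.01599249e-04,  3.27833587e-04]), 'ft_force': array([-0.36238269, -0.50093294,  0.4966273 ]), 'torque': array([0.01687783, 0.02779158, 0.02418588]), 'width': 0.08717372527014795}
```

View pics/top0.png

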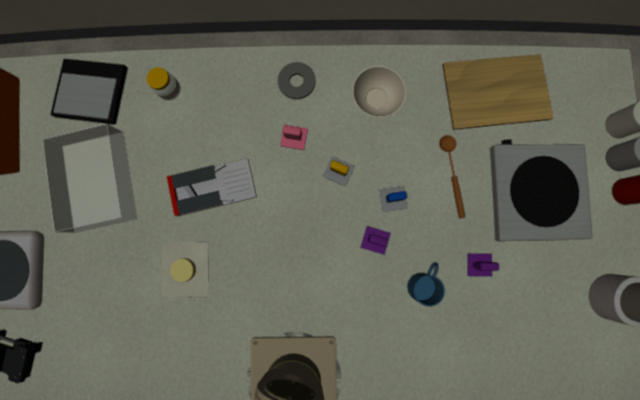

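View pics/side0.png

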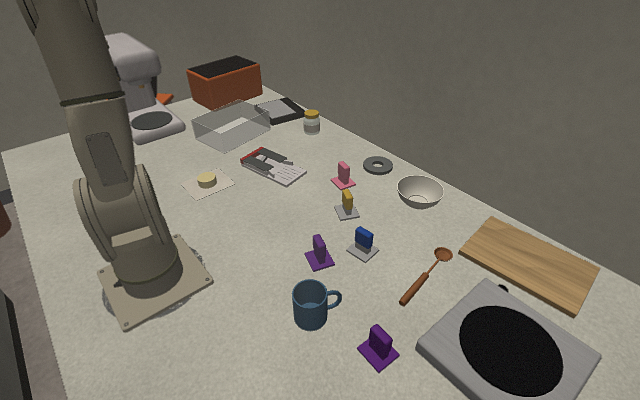

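View pics/wrist0.png

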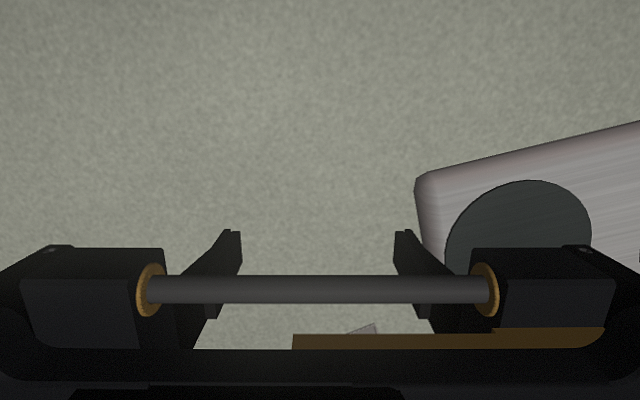

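The top view has x up and y to the left. Things that could be taken for the blue holder: blue (396,197), yellow (340,170), pink (293,135), purple (376,239), purple (482,265), and the blue mug (426,288). I choose the one at (396,197), which has a blue grip on a steel foot, and check it in a close crop.

Run:
```python
from h import *
c=load("top"); im=c["img"]
a=cv2.resize(im[165:235,350:430],None,fx=5,fy=5,interpolation=cv2.INTER_CUBIC)
b=cv2.resize(im[150:225,160:265],None,fx=5,fy=5,interpolation=cv2.INTER_CUBIC)
H=max(a.shape[0],b.shape[0]); o=np.zeros((H,a.shape[1]+b.shape[1],3),np.uint8)
o[:a.shape[0],:a.shape[1]]=a;o[:b.shape[0],a.shape[1]:]=b
cv2.imwrite("pics/crop1.png",cv2.resize(o,(790,int(H*790/o.shape[1]))))
hsv=cv2.cvtColor(im,cv2.COLOR_BGR2HSV)
P=cloud(c)
def obj(name,m,zlo,zhi):
    m=m&(P[...,2]>zlo)&(P[...,2]<zhi)
    q=P[m][:,:2].astype(np.float32)
    print(name,m.sum(),"meanpx",np.argwhere(m).mean(0)[::-1],cv2.minAreaRect(q),q.mean(0),np.median(P[m][:,2]))
box=np.zeros((400,640),bool);box[175:220,375:415]=1
blue=(hsv[...,0]>100)&(hsv[...,0]<125)&(hsv[...,1]>120)&box
obj("blue",blue,.06,.12)
obj("bluefoot",box,.005,.03)
by=np.zeros_like(box);by[150:190,315:362]=1
ye=(hsv[...,0]>15)&(hsv[...,0]<32)&(hsv[...,1]>120)&by
obj("yel",ye,.06,.12); obj("yfoot",by,.004,.03)
bs=np.zeros_like(box);bs[150:222,160:262]=1
obj("slicer",bs,.006,.06)
obj("lips",bs,.026,.05)
red=((hsv[...,0]<8)|(hsv[...,0]>172))&(hsv[...,1]>120)&bs
obj("red",red,.006,.09)
zz=P[bs][:,2]; print(np.histogram(zz,bins=np.arange(-.01,.06,.004)))
```

```text
blue 144 meanpx [396.63888889 196.09722222] ((0.4891214668750763, -0.28147009015083313), (0.020710628479719162, 0.04707782715559006), 8.800848007202148) [ 0.48849222 -0.27975982] 0.07669674625454795
bluefoot 338 meanpx [392.33136095 198.86094675] ((0.5050292015075684, -0.29451000690460205), (0.09428908675909042, 0.09756206721067429), 4.983725547790527) [ 0.4881575 -0.2798711] 0.00756831749031975
yel 157 meanpx [338.92356688 166.97452229] ((0.56891268491745, -0.13044729828834534), (0.048597678542137146, 0.020919160917401314), 66.16639709472656) [ 0.5677294  -0.13020247] 0.07628033434808894
yfoot 375 meanpx [338.03733333 172.82933333] ((0.5759202241897583, -0.12920469045639038), (0.11145123094320297, 0.1265534609556198), 1.9173871278762817) [ 0.5635458  -0.12982872] 0.007568453228220926
slicer 3475 meanpx [210.52748201 186.67683453] ((0.5252164602279663, 0.22216388583183289), (0.17284728586673737, 0.23477406799793243), 9.568291664123535) [0.5280077  0.22428437] 0.014469801444500805
lips 1496 meanpx [193.1263369  189.95187166] ((0.5215604305267334, 0.2554152011871338), (0.11476317048072815, 0.16374993324279785), 12.741815567016602) [0.51813346 0.26962504] 0.0315037682161204
red 221 meanpx [172.59276018 195.3438914 ] ((0.5044203400611877, 0.3269631266593933), (0.11286544054746628, 0.016615670174360275), 12.332742691040039) [0.50399476 0.32666147] 0.031556336243563535
(array([  10,  753, 2503,  577,  386, 1269,  259,   19,   46,  321,  992,
        180,    3,    0,    0,    0,    0]), array([-0.01 , -0.006, -0.002,  0.002,  0.006,  0.01 ,  0.014,  0.018,
        0.022,  0.026,  0.03 ,  0.034,  0.038,  0.042,  0.046,  0.05 ,
        0.054,  0.058]))
```

View pics/crop1.png

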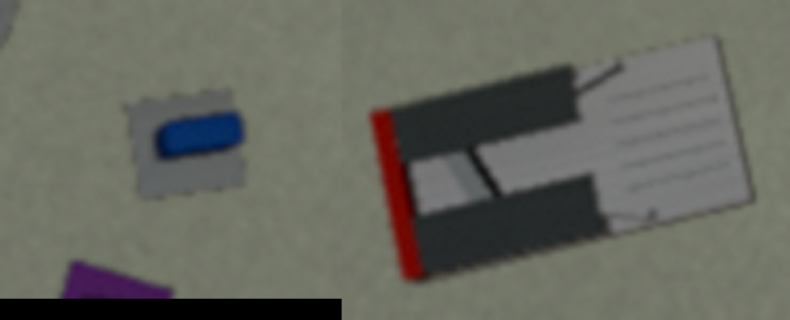

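The crop confirms a blue grip on a steel foot at about (396,197). The slicer has its red stop on the left at (172,195) and its open end on the right at (250,180). I'll write a helper that converts world targets into tool shifts.

```bash
cat > mv.py <<'E'
import sys
from h import *
from bench import r
def mv(x,y,z,yaw):
    s=r.read_state(); A=R.from_quat(s["eef_rot"]); 
    T=R.from_euler("z",yaw,degrees=True)*R.from_euler("x",180,degrees=True)
    d=A.inv().apply(np.array([x,y,z])-s["ee_pos"])*1000; rv=np.degrees((A.inv()*T).as_rotvec())
    print("t",round(s["time"],2),"pos",s["ee_pos"].round(4),"F",s["ft_force"].round(1),"w",round(s["width"],4),"q",s["joint_positions"].round(2))
    print("xyz",d.round(1),"rot",rv.round(2))
if __name__=="__main__": mv(*map(float,sys.argv[1:]))
E
python3 mv.py .5 .2 .23 42; python3 mv.py .489 -.28 .2 8.8
```

```text
t 0.15 pos [0.1544 0.6053 0.23  ] F [-0.4 -0.5  0.5] w 0.0872 q [-1.34  0.33 -0.06  1.46  0.02  1.35 -0.09]
xyz [-3.073e+02  4.350e+02  3.000e-01] rot [2.000e-02 6.000e-02 3.369e+01]
t 0.15 pos [0.1544 0.6053 0.23  ] F [-0.4 -0.5  0.5] w 0.0872 q [-1.34  0.33 -0.06  1.46  0.02  1.35 -0.09]
xyz [-775.1  543.    30.8] rot [4.000e-02 5.000e-02 6.689e+01]
```

apply_moves --increments '[{"grip":0,"xyz":[-307,435,0],"rotation":[0,0,33.7]},{"grip":0,"xyz":[-307,435,0],"rotation":[0,0,33.7]},{"grip":0,"xyz":[-307,435,0],"rotation":[0,0,33.7]},{"grip":0,"xyz":[-307,435,0],"rotation":[0,0,33.7]},{"grip":0,"xyz":[-307,435,0],"rotation":[0,0,33.7]}]'

```text
time: 0.78
ee_pos: [0.3582, 0.3661, 0.2304]
eef_rot: [0.934, 0.358, -0.0, 0.0]
ft_force: [1.5, 0.8, 0.5]
width: 0.0868
```

```bash
python3 mv.py .5 .1 .23 12.5;python3 - <<'E'
from h import *
c=grab("wrist"); cv2.imwrite("pics/w1.png",c["img"])
E
```

```text
t 0.78 pos [0.3582 0.3661 0.2304] F [1.5 0.8 0.5] w 0.0868 q [-1.06  0.08  0.18  1.76 -0.01  1.3  -0.14]
xyz [-72.5 292.6   0.6] rot [ 0.04  0.03 29.47]
```

View pics/w1.png

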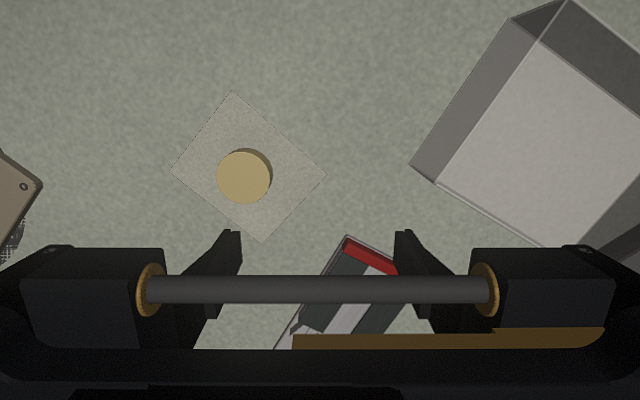

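The wrist view shows the slicer's red stop near (360,260) and the yellow-knobbed board at (243,175). Both are off to the side, so the path is clear and I carry on.

apply_moves --increments '[{"grip":0,"xyz":[-72,292,0],"rotation":[0,0,30]},{"grip":0,"xyz":[-72,292,0],"rotation":[0,0,30]},{"grip":0,"xyz":[-72,292,0],"rotation":[0,0,30]},{"grip":0,"xyz":[-72,292,0],"rotation":[0,0,30]},{"grip":0,"xyz":[-72,292,0],"rotation":[0,0,30]}]'

```text
time: 1.45
ee_pos: [0.5043, 0.0905, 0.2319]
eef_rot: [0.995, 0.1, 0.001, 0.002]
ft_force: [0.5, 1.1, -0.5]
width: 0.0869
```

```bash
python3 mv.py .489 -.2 .23 8.8
```

```text
t 1.45 pos [0.5043 0.0905 0.2319] F [ 0.5  1.1 -0.5] w 0.0869 q [-0.74  0.07  0.49  1.78 -0.03  1.3  -0.04]
xyz [-72.6 281.7   2.7] rot [ 0.19 -0.1   2.64]
```

apply_moves --increments '[{"grip":0,"xyz":[-73,282,0],"rotation":[0,0,2.6]},{"grip":0,"xyz":[-73,282,0],"rotation":[0,0,2.6]},{"grip":0,"xyz":[-73,282,0],"rotation":[0,0,2.6]},{"grip":0,"xyz":[-73,282,0],"rotation":[0,0,2.6]},{"grip":0,"xyz":[-73,282,0],"rotation":[0,0,2.6]}]'

```text
time: 2.08
ee_pos: [0.4879, -0.2031, 0.2329]
eef_rot: [0.997, 0.076, 0.001, 0.002]
ft_force: [1.0, 0.4, 0.2]
width: 0.0869
```

```bash
python3 mv.py .489 -.2805 .13 8.8
```

```text
t 2.08 pos [ 0.4879 -0.2031  0.2329] F [1.  0.4 0.2] w 0.0869 q [-0.4   0.12  0.77  1.75 -0.09  1.3   0.54]
xyz [-10.9  76.3 103.2] rot [ 0.21 -0.13 -0.09]
```

apply_moves --increments '[{"grip":0,"xyz":[-11,76,103],"rotation":[0.2,-0.1,0]},{"grip":0,"xyz":[-11,76,103],"rotation":[0.2,-0.1,0]},{"grip":0,"xyz":[-11,76,103],"rotation":[0.2,-0.1,0]},{"grip":0,"xyz":[-11,76,103],"rotation":[0.2,-0.1,0]}]'

```text
time: 2.58
ee_pos: [0.489, -0.2799, 0.1303]
eef_rot: [0.997, 0.076, -0.0, 0.0]
ft_force: [0.1, 0.4, 0.5]
width: 0.087
```

```bash
python3 mv.py .489 -.2805 .044 8.8;python3 - <<'E'
from h import *
c=grab("side"); cv2.imwrite("pics/s2.png",cv2.resize(c["img"][150:300,260:460],None,fx=4,fy=4))
E
```

```text
t 2.58 pos [ 0.489  -0.2799  0.1303] F [0.1 0.4 0.5] w 0.087 q [-0.22  0.34  0.79  1.79 -0.27  1.12  0.81]
xyz [-0.1  0.6 86.3] rot [ 0.   0.  -0.1]
```

View pics/s2.png

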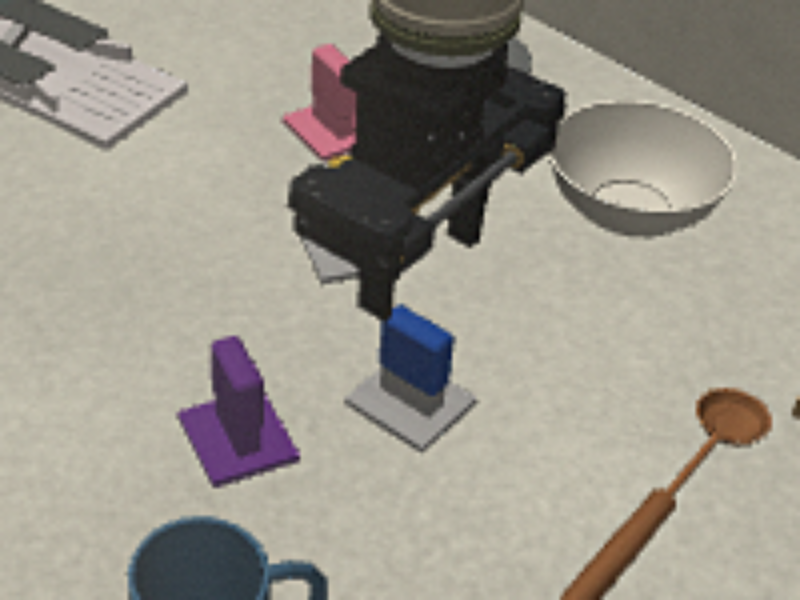

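The open jaws straddle the blue grip, with fingers at (375,290) and (465,230) and the grip at (415,340). The purple, yellow and pink holders are clear, so I descend and close.

apply_moves --increments '[{"grip":0,"xyz":[0,0,45],"rotation":[0,0,0]},{"grip":0,"xyz":[0,0,70],"rotation":[0,0,0]},{"grip":0,"xyz":[0,0.5,86],"rotation":[0,0,0]},{"grip":0,"xyz":[0,0.5,86],"rotation":[0,0,0]}]'

```text
time: 3.12
ee_pos: [0.4904, -0.2793, 0.0454]
eef_rot: [0.997, 0.077, 0.001, -0.0]
ft_force: [0.8, 0.3, -0.2]
width: 0.087
```

apply_moves --increments '[{"grip":255,"xyz":[0,0,0],"rotation":[0,0,0]},{"grip":255,"xyz":[0,0,0],"rotation":[0,0,0]},{"grip":255,"xyz":[0,0,0],"rotation":[0,0,0]},{"grip":255,"xyz":[0,0,0],"rotation":[0,0,0]},{"grip":255,"xyz":[0,0,0],"rotation":[0,0,0]}]' --squeeze 30

```text
time: 3.75
ee_pos: [0.4904, -0.2793, 0.0454]
eef_rot: [0.997, 0.077, 0.001, -0.0]
ft_force: [0.1, -1.0, 0.7]
width: 0.0451
```

apply_moves --increments '[{"grip":255,"xyz":[0,0,0],"rotation":[0,0,0]},{"grip":255,"xyz":[0,0,0],"rotation":[0,0,0]},{"grip":255,"xyz":[0,0,0],"rotation":[0,0,0]},{"grip":255,"xyz":[0,0,0],"rotation":[0,0,0]},{"grip":255,"xyz":[0,0,0],"rotation":[0,0,0]}]'

```text
time: 4.38
ee_pos: [0.4902, -0.2795, 0.0454]
eef_rot: [0.997, 0.077, 0.001, -0.0]
ft_force: [-2.1, -0.8, 1.3]
width: 0.0219
```

```bash
python3 mv.py .489 -.2805 .2 8.8; python3 mv.py .5 .0 .2 12.5
```

```text
t 4.38 pos [ 0.4902 -0.2795  0.0454] F [-2.1 -0.8  1.3] w 0.0219 q [-0.16  0.46  0.73  1.85 -0.37  0.97  0.89]
xyz [  -1.1    0.8 -154.6] rot [-0.01 -0.09  0.01]
t 4.38 pos [ 0.4902 -0.2795  0.0454] F [-2.1 -0.8  1.3] w 0.0219 q [-0.16  0.46  0.73  1.85 -0.37  0.97  0.89]
xyz [  52.8 -274.7 -154.5] rot [-0.   -0.09 -3.69]
```

apply_moves --increments '[{"grip":255,"xyz":[0,0,0],"rotation":[0,0,0]},{"grip":255,"xyz":[0,0,-30],"rotation":[0,0,0]},{"grip":255,"xyz":[0,0,-80],"rotation":[0,0,0]},{"grip":255,"xyz":[0,0,-130],"rotation":[0,0,0]},{"grip":255,"xyz":[0,0,-130],"rotation":[0,0,0]}]'

```text
time: 5.0
ee_pos: [0.4919, -0.2804, 0.1788]
eef_rot: [0.997, 0.077, 0.004, 0.001]
ft_force: [0.2, -0.7, -2.9]
width: 0.0218
```

```bash
python3 mv.py .5 .0 .18 12.5;  python3 - <<'E'
from h import *
c=grab("side"); cv2.imwrite("pics/s3.png",cv2.resize(c["img"][100:300,240:500],None,fx=3,fy=3))
E
```

```text
t 5.0 pos [ 0.4919 -0.2804  0.1788] F [ 0.2 -0.7 -2.9] w 0.0218 q [-0.25  0.29  0.82  1.73 -0.23  1.21  0.79]
xyz [  51.  -275.8   -1.5] rot [ 0.14 -0.43 -3.68]
```

View pics/s3.png

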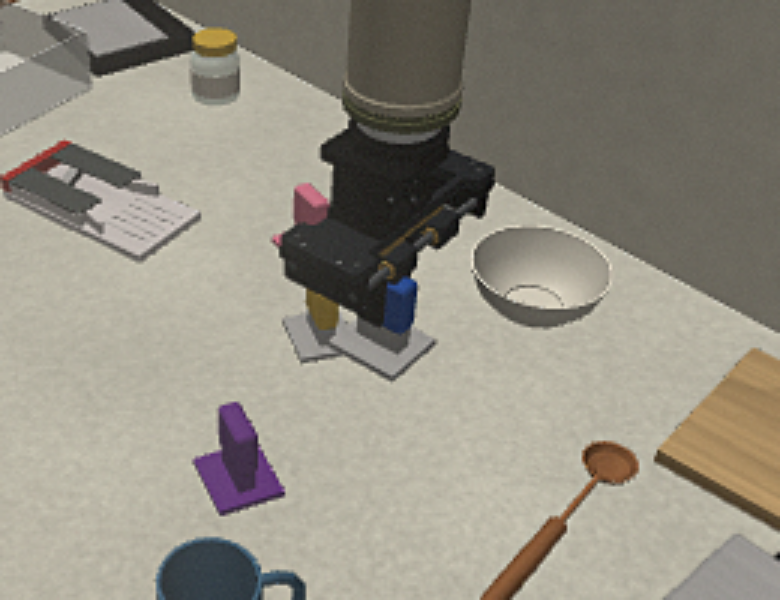

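The blue holder is lifted and hangs level below the jaws at (390,330). The yellow holder still stands at (310,320). Now I refine the slicer pose.

Run:
```python
from h import *
for n in("top","side"):
    c=load("top") if n=="top" else load("side")
    im=c["img"];P=cloud(c);hsv=cv2.cvtColor(im,cv2.COLOR_BGR2HSV)
    reg=(P[...,0]>.4)&(P[...,0]<.65)&(P[...,1]>.08)&(P[...,1]<.36)
    red=((hsv[...,0]<8)|(hsv[...,0]>172))&(hsv[...,1]>130)&reg&(P[...,2]>.026)&(P[...,2]<.045)
    lip=reg&(hsv[...,1]<130)&(P[...,2]>.028)&(P[...,2]<.036)&~red
    allm=reg&(P[...,2]>.007)&(P[...,2]<.06)
    best=None
    q=P[lip][:,:2]
    # angle minimizing extent of lips+red in lateral percentiles
    Q=P[lip|red][:,:2]
    res=[]
    for a in np.arange(98,108,.25):
        d=np.array([np.cos(np.radians(a)),np.sin(np.radians(a))]);l=np.array([-d[1],d[0]])
        v=Q@l; h=np.histogram(v,bins=np.arange(v.min(),v.max()+.002,.001))[0]
        res.append((np.sum(np.sort(h)[::-1].astype(float)**2),a))
    print(n,"ang by hist",max(res)[1])
    for a in (101.5,102.5,103.5,max(res)[1]):
        d=np.array([np.cos(np.radians(a)),np.sin(np.radians(a))]);l=np.array([-d[1],d[0]])
        o=np.array([.514,.2875])
        f=lambda m:[np.percentile((P[m][:,:2]-o)@k*1000,[1,3,50,97,99]).round(1) for k in(d,l)]
        v=(q-o)@l*1000; u=(q-o)@d*1000
        k=u>-80
        pos=v[(v>0)&k];neg=v[(v<0)&k]
        print(a,"red",f(red),"lipu",np.percentile(u,[1,50,99]).round(1),"innner/outer",np.percentile(neg,[1,98]).round(1),np.percentile(pos,[2,99]).round(1))
        print("   all",f(allm))
```

```text
top ang by hist 103.25
101.5 red [array([32.5, 32.7, 40.2, 47.8, 48.3]), array([-52.9, -50.4,   1.9,  54.5,  57.4])] lipu [-94.6 -26.5  34.1] innner/outer [-57.7 -18.7] [16.6 55.4]
   all [array([-178.4, -173.9,  -65. ,   41.1,   45.8]), array([-58.1, -55.2,  -2.3,  53.6,  55.8])]
102.5 red [array([32.6, 32.9, 40.2, 47.4, 48. ]), array([-53.6, -51.1,   1.2,  53.7,  56.7])] lipu [-95.1 -26.5  33.6] innner/outer [-56.9 -18.3] [17.  55.5]
   all [array([-178.4, -173.8,  -65.1,   41.2,   45.8]), array([-56.7, -54. ,  -1.1,  54.7,  56. ])]
103.5 red [array([32.5, 33.1, 40.3, 47.3, 48.1]), array([-54.2, -51.8,   0.6,  53. ,  56. ])] lipu [-95.9 -26.8  33.9] innner/outer [-57.  -17.7] [17.4 55.8]
   all [array([-178.4, -173.8,  -64.8,   41.3,   46. ]), array([-55.7, -52.8,  -0. ,  55.6,  56.7])]
103.25 red [array([32.5, 33. , 40.3, 47.4, 48. ]), array([-54.1, -51.6,   0.7,  53.2,  56.1])] lipu [-95.7 -26.8  33.7] innner/outer [-57.  -17.9] [17.3 55.6]
   all [array([-178.5, -173.6,  -64.9,   41.2,   45.9]), array([-56. , -53.1,  -0.3,  55.5,  56.5])]
side ang by hist 105.25
101.5 red [array
[... 332 characters left out ...]
54.1])] lipu [-101.6  -28.2   46.9] innner/outer [-55.9 -15.4] [14.7 59.5]
   all [array([-180.2, -176.5,  -71.2,   39.7,   45.3]), array([-54.9, -51.6,   0.9,  56.6,  58.1])]
103.5 red [array([35.2, 35.4, 39.9, 47.6, 49.2]), array([-55. , -52.3,   4.4,  51.4,  53.4])] lipu [-101.5  -27.5   46.3] innner/outer [-55.7 -14.8] [15.7 58.9]
   all [array([-180.2, -176.5,  -71.3,   39.9,   45.5]), array([-53.2, -50.2,   2.5,  57.3,  58.9])]
105.25 red [array([34.5, 35.2, 40.6, 48.2, 49.2]), array([-56.3, -53.7,   3.3,  50.1,  52.1])] lipu [-102.2  -26.8   46.6] innner/outer [-56.4 -12.9] [15.7 60.2]
   all [array([-179.8, -175.9,  -71.1,   40.7,   46. ]), array([-52.4, -47.9,   5.8,  59. ,  61.2])]
```

apply_moves --increments '[{"grip":255,"xyz":[51,-276,0],"rotation":[0,0,-3.7]},{"grip":255,"xyz":[51,-276,0],"rotation":[0,0,-3.7]},{"grip":255,"xyz":[51,-276,0],"rotation":[0,0,-3.7]},{"grip":255,"xyz":[51,-276,0],"rotation":[0,0,-3.7]},{"grip":255,"xyz":[51,-276,0],"rotation":[0,0,-3.7]}]'

```text
time: 5.68
ee_pos: [0.4976, 0.0054, 0.1748]
eef_rot: [0.994, 0.112, 0.001, -0.0]
ft_force: [-0.4, -1.4, -2.6]
width: 0.0221
```

Slicer fit, with top and side agreeing to about 2 mm: parked ≈ (0.514, 0.2875), yaw ≈ 103°, so sill ≈ (0.544, 0.158).

```bash
python3 mv.py .544 .157 .12 13.1
```

```text
t 5.67 pos [0.4976 0.0054 0.1748] F [-0.4 -1.4 -2.6] w 0.0221 q [-0.71  0.09  0.64  1.9  -0.06  1.18  0.18]
xyz [  78.7 -137.5   55. ] rot [-0.02 -0.12 -0.28]
```

apply_moves --increments '[{"grip":255,"xyz":[79,-137,20],"rotation":[0,0,-0.3]},{"grip":255,"xyz":[79,-137,40],"rotation":[0,0,-0.3]},{"grip":255,"xyz":[79,-137,55],"rotation":[0,0,-0.3]},{"grip":255,"xyz":[79,-137,55],"rotation":[0,0,-0.3]},{"grip":255,"xyz":[79,-137,55],"rotation":[0,0,-0.3]}]'

```text
time: 6.3
ee_pos: [0.5437, 0.1556, 0.1186]
eef_rot: [0.993, 0.114, -0.0, 0.0]
ft_force: [0.1, -0.9, -2.7]
width: 0.0217
```

```bash
python3 mv.py .544 .157 .061 13.1;  python3 - <<'E'
from h import *
c=grab("side"); cv2.imwrite("pics/s4.png",cv2.resize(c["img"][60:230,180:380],None,fx=3.5,fy=3.5,interpolation=cv2.INTER_CUBIC))
c=grab("wrist"); cv2.imwrite("pics/w4.png",c["img"])
E
```

```text
t 6.3 pos [0.5437 0.1556 0.1186] F [ 0.1 -0.9 -2.7] w 0.0217 q [-0.81  0.32  0.54  1.78 -0.18  1.09  0.02]
xyz [ 0.7 -1.4 57.6] rot [ 0.04  0.02 -0.01]
```

View pics/s4.png

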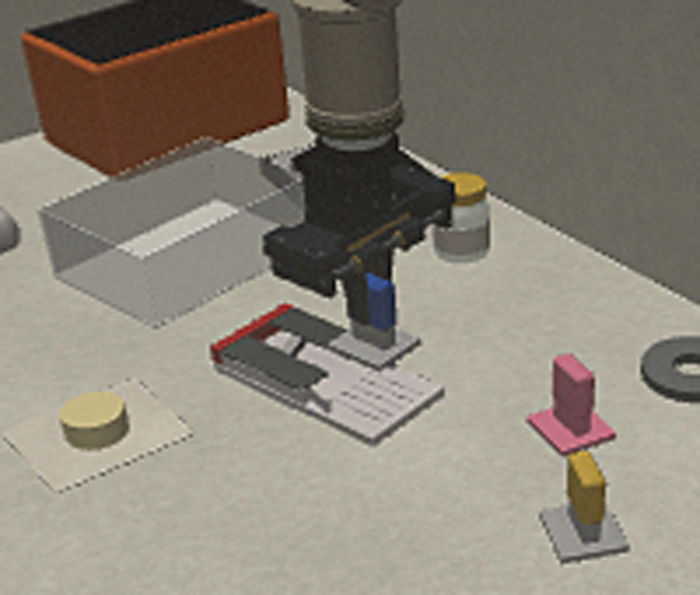

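View pics/w4.png

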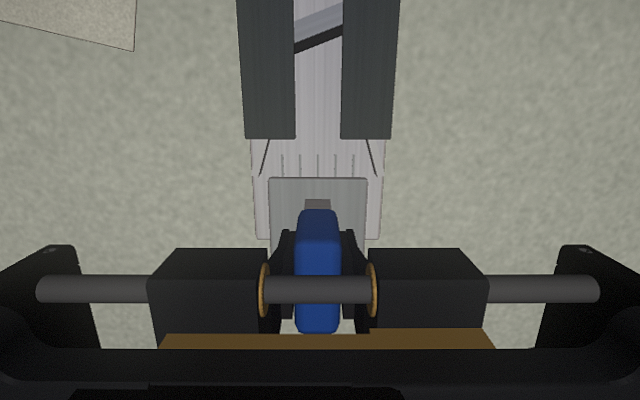

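The wrist view shows the foot (268–367, centre 317.5) lined up with the slot between the lips (295–341, centre 318), with edges parallel. The side view agrees. I lower it onto the sill.

apply_moves --increments '[{"grip":255,"xyz":[0.5,-1,30],"rotation":[0,0,0]},{"grip":255,"xyz":[0.5,-1,48],"rotation":[0,0,0]},{"grip":255,"xyz":[0.5,-1,58],"rotation":[0,0,0]},{"grip":255,"xyz":[0.5,-1,58],"rotation":[0,0,0]},{"grip":255,"xyz":[0.5,-1,59],"rotation":[0,0,0]}]'

```text
time: 7.02
ee_pos: [0.5454, 0.1564, 0.0618]
eef_rot: [0.994, 0.113, 0.002, -0.0]
ft_force: [0.7, -0.7, -2.2]
width: 0.0222
```

```bash
python3 mv.py .544 .157 .058 13.1;  python3 - <<'E'
from h import *
c=grab("wrist"); cv2.imwrite("pics/w5.png",c["img"])
c=grab("side"); cv2.imwrite("pics/s5.png",cv2.resize(c["img"][110:210,220:340],None,fx=5,fy=5,interpolation=cv2.INTER_CUBIC))
E
```

```text
t 7.03 pos [0.5454 0.1564 0.0618] F [ 0.7 -0.7 -2.2] w 0.0222 q [-0.79  0.39  0.52  1.83 -0.23  0.98  0.05]
xyz [-1.2 -0.9  3.8] rot [-0.02 -0.19 -0.1 ]
```

View pics/w5.png

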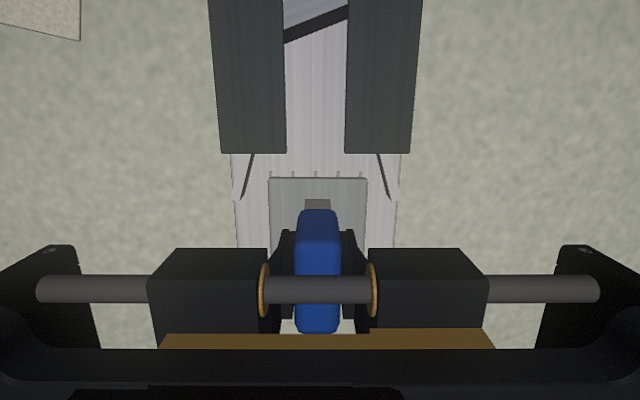

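View pics/s5.png

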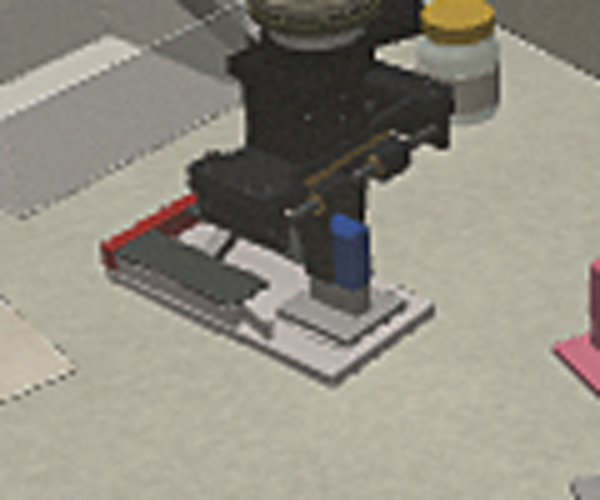

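The foot hovers about 4 mm above the sill, level and roughly 1.5 mm right of centre (slot centre at column 315, foot at 317.5). I correct that and set it down.

apply_moves --increments '[{"grip":255,"xyz":[-1.3,-1,2],"rotation":[0,-0.2,0]},{"grip":255,"xyz":[-1.3,-1,4],"rotation":[0,-0.2,0]},{"grip":255,"xyz":[-1.3,-1,5],"rotation":[0,-0.2,0]},{"grip":255,"xyz":[-1.3,-1,5],"rotation":[0,-0.2,0]}]'

```text
time: 7.62
ee_pos: [0.5437, 0.1572, 0.0574]
eef_rot: [0.994, 0.113, -0.0, -0.001]
ft_force: [-4.5, -0.9, 7.9]
width: 0.0219
```

```bash
python3 mv.py .514 .2875 .058 13.1
```

```text
t 7.62 pos [0.5437 0.1572 0.0574] F [-4.5 -0.9  7.9] w 0.0219 q [-0.79  0.4   0.51  1.83 -0.23  0.98  0.05]
xyz [   0.3 -133.6   -0.5] rot [-0.06  0.03 -0.1 ]
```

Contact is at z = 0.0574 as predicted, with 8 N upward. I slide in part way.

apply_moves --increments '[{"grip":255,"xyz":[0,-10,0],"rotation":[0,0,0]},{"grip":255,"xyz":[0,-22,0],"rotation":[0,0,0]},{"grip":255,"xyz":[0,-35,0],"rotation":[0,0,0]},{"grip":255,"xyz":[0,-48,0],"rotation":[0,0,0]},{"grip":255,"xyz":[0,-55,0],"rotation":[0,0,0]}]'

```text
time: 8.25
ee_pos: [0.5311, 0.2121, 0.0574]
eef_rot: [0.994, 0.114, -0.0, -0.001]
ft_force: [0.3, -1.6, 0.1]
width: 0.0217
```

```bash
python3 mv.py .514 .2875 .0575 13.1;  python3 - <<'E'
from h import *
c=grab("wrist"); cv2.imwrite("pics/w6.png",c["img"])
E
```

```text
t 8.25 pos [0.5311 0.2121 0.0574] F [ 0.3 -1.6  0.1] w 0.0217 q [-0.87  0.41  0.49  1.81 -0.23  0.98 -0.05]
xyz [  0.5 -77.3  -0. ] rot [-0.07  0.03 -0.03]
```

View pics/w6.png

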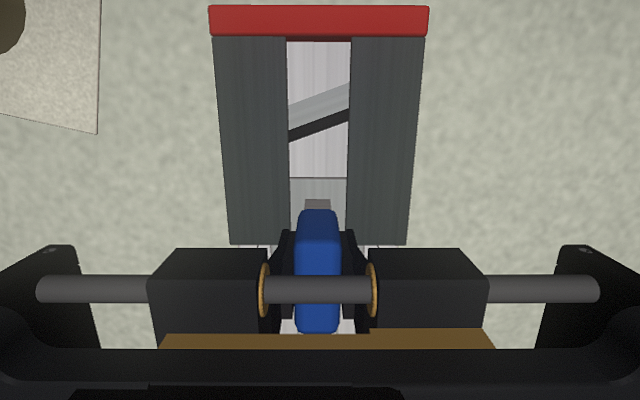

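The foot's front edge, at row 178, is now under the lips. The slot is at 289–348 with the grip centred at 318. I continue to the stop.

apply_moves --increments '[{"grip":255,"xyz":[0,-15,0],"rotation":[0,0,0]},{"grip":255,"xyz":[0,-32,0],"rotation":[0,0,0]},{"grip":255,"xyz":[0,-50,0],"rotation":[0,0,0]},{"grip":255,"xyz":[0,-65,0],"rotation":[0,0,0]},{"grip":255,"xyz":[0,-71,0],"rotation":[0,0,0]}]'

```text
time: 8.93
ee_pos: [0.5143, 0.2834, 0.0574]
eef_rot: [0.993, 0.115, -0.0, -0.001]
ft_force: [-0.2, -2.8, -1.7]
width: 0.0217
```

apply_moves --increments '[{"grip":255,"xyz":[0,-3,0],"rotation":[0,0,0]},{"grip":255,"xyz":[0,-5,0],"rotation":[0,0,0]},{"grip":255,"xyz":[0,-7,0],"rotation":[0,0,0]},{"grip":255,"xyz":[0,-7,0],"rotation":[0,0,0]}]'

```text
time: 9.43
ee_pos: [0.5128, 0.2898, 0.0574]
eef_rot: [0.993, 0.115, -0.0, -0.001]
ft_force: [1.1, -1.5, -1.0]
width: 0.022
```

```bash
python3 mv.py .514 .2875 .0575 13.1;  python3 - <<'E'
from h import *
c=grab("wrist"); cv2.imwrite("pics/w7.png",c["img"])
E
```

```text
t 9.43 pos [0.5128 0.2898 0.0574] F [ 1.1 -1.5 -1. ] w 0.022 q [-0.97  0.44  0.47  1.77 -0.23  0.99 -0.18]
xyz [ 0.6  2.5 -0.1] rot [-0.08  0.03  0.07]
```

View pics/w7.png

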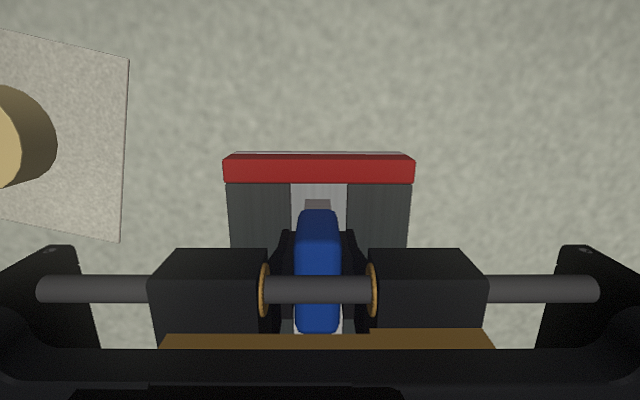

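The holder is almost home, with no stop force yet. I push on gently until contact.

apply_moves --increments '[{"grip":255,"xyz":[0,-1,0],"rotation":[0,0,0]},{"grip":255,"xyz":[0,-2,0],"rotation":[0,0,0]},{"grip":255,"xyz":[0,-3,0],"rotation":[0,0,0]},{"grip":255,"xyz":[0,-3,0],"rotation":[0,0,0]}]'

```text
time: 9.98
ee_pos: [0.5129, 0.2901, 0.0576]
eef_rot: [0.994, 0.114, -0.0, 0.001]
ft_force: [-0.2, -10.0, 4.8]
width: 0.0222
```

Contact: −10 N along the track with no further travel, so the holder is home. I release.

apply_moves --increments '[{"grip":255,"xyz":[0,0,0],"rotation":[0,0,0]},{"grip":0,"xyz":[0,0,0],"rotation":[0,0,0]},{"grip":0,"xyz":[0,0,0],"rotation":[0,0,0]},{"grip":0,"xyz":[0,0,0],"rotation":[0,0,0]},{"grip":0,"xyz":[0,0,0],"rotation":[0,0,0]}]'

```text
time: 10.6
ee_pos: [0.5128, 0.2903, 0.0576]
eef_rot: [0.993, 0.114, -0.0, 0.001]
ft_force: [0.2, 0.2, 0.2]
width: 0.054
```

apply_moves --increments '[{"grip":0,"xyz":[0,0,0],"rotation":[0,0,0]},{"grip":0,"xyz":[0,0,-20],"rotation":[0,0,0]},{"grip":0,"xyz":[0,0,-50],"rotation":[0,0,0]},{"grip":0,"xyz":[0,0,-90],"rotation":[0,0,0]},{"grip":0,"xyz":[0,0,-130],"rotation":[0,0,0]}]'

```text
time: 11.22
ee_pos: [0.5131, 0.2903, 0.1904]
eef_rot: [0.994, 0.114, 0.0, 0.0]
ft_force: [0.5, 0.4, -0.3]
width: 0.0865
```

apply_moves --increments '[{"grip":0,"xyz":[0,100,-40],"rotation":[0,0,0]},{"grip":0,"xyz":[0,150,-40],"rotation":[0,0,0]},{"grip":0,"xyz":[0,150,-40],"rotation":[0,0,0]},{"grip":0,"xyz":[0,150,-40],"rotation":[0,0,0]}]'

```text
time: 11.72
ee_pos: [0.5481, 0.1409, 0.2328]
eef_rot: [0.994, 0.111, 0.001, 0.0]
ft_force: [-0.4, 0.6, 1.0]
width: 0.0869
```

Run:
```python
from h import *
from bench import r
s=r.read_state(); print(s["time"],s["ee_pos"],s["width"],s["ft_force"])
for n in("wrist","side","top"):
    c=grab(n); P=cloud(c);im=c["img"];hsv=cv2.cvtColor(im,cv2.COLOR_BGR2HSV)
    m=(hsv[...,0]>100)&(hsv[...,0]<125)&(hsv[...,1]>140)&(P[...,2]>.06)&(P[...,2]<.1)&(P[...,1]>.2)&(P[...,1]<.36)
    ytop=(hsv[...,0]>15)&(hsv[...,0]<32)&(hsv[...,1]>120)&(P[...,2]>.06)&(P[...,2]<.12)&(P[...,1]<-.05)&(P[...,1]>-.2)
    if n=="top": print("yel",ytop.sum(),cv2.minAreaRect(P[ytop][:,:2].astype(np.float32)) if ytop.any() else 0)
    if m.sum()>10:
        k=m&(P[...,2]>np.percentile(P[m][:,2],90)-.006); print(n,m.sum(),cv2.minAreaRect(P[k][:,:2].astype(np.float32)),np.percentile(P[m][:,2],95))
    cv2.imwrite(f"pics/{n}8.png",im if n!="side" else cv2.resize(im[110:230,200:380],None,fx=4,fy=4,interpolation=cv2.INTER_CUBIC))
```

```text
11.725 [0.54806034 0.14090297 0.23279382] 0.08694118842730998 [-0.39748029  0.60934833  0.98163256]
wrist 1041 ((0.5141810774803162, 0.2792414426803589), (0.020051416009664536, 0.03371605649590492), 12.01651382446289) 0.09160010889146925
side 26 ((0.5119235515594482, 0.2847261428833008), (0.017807090654969215, 0.040862951427698135), 12.9801025390625) 0.09222647376429938
yel 160 ((0.31435859203338623, -0.1044015884399414), (0.04806971177458763, 0.5428431034088135), 84.14747619628906)
```

View pics/side8.png

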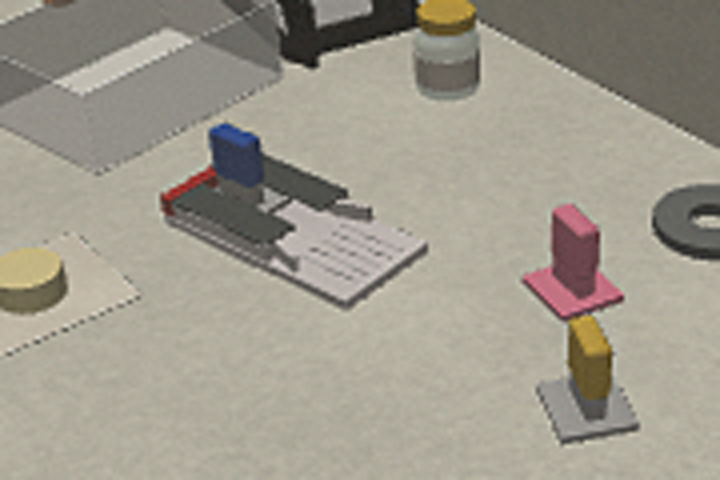

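View pics/wrist8.png

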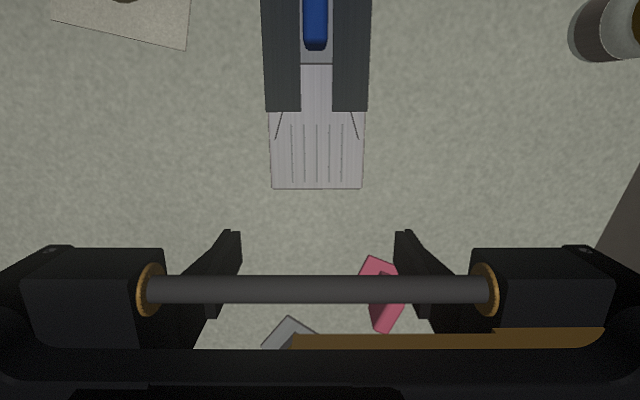

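The blue holder stands upright under the lips against the red stop, and the yellow holder stands at (590,380) in the side crop. Two last numeric checks follow. The yellow fit above was spoiled by stray pixels.

Run:
```python
from h import *
c=load("wrist")
a=wz(c,[[316,64]],.020)[0];b=wz(c,[[316,111]],.032)[0]
d=np.array([np.cos(np.radians(103.1)),np.sin(np.radians(103.1))])
print("foot rear beyond mouth (mm, home=50):",(a-b)[:2]@d*1000)
c=load("top");P=cloud(c);hsv=cv2.cvtColor(c["img"],cv2.COLOR_BGR2HSV)
y=(hsv[...,0]>15)&(hsv[...,0]<32)&(hsv[...,1]>120)&(P[...,2]>.06)&(P[...,2]<.12)&(abs(P[...,0]-.568)<.06)&(abs(P[...,1]+.13)<.06)
print(y.sum(),cv2.minAreaRect(P[y][:,:2].astype(np.float32)) if y.any() else None)
```

```text
foot rear beyond mouth (mm, home=50): 48.96883012769941
157 ((0.5686471462249756, -0.13032929599285126), (0.04872921109199524, 0.02083638869225979), 66.67181396484375)
```

Run:
```python
from bench import r
print(r.close_job())
```

```text
the job is handed in; nothing more can be done
None
```

I set the blue-gripped holder level on the slicer's open end and slid it under the rails until it met the red stop. I then let go, backed the arm clear and handed the job in at about 12 s of the 42 s allowed; no verdict was reported.

Last checks:
- **Holder home:** it met the stop with about 10 N and went no further. In the wrist picture the rear of the foot is 49.0 mm past the track's mouth, against 50 mm when fully home. It is upright and in line with the track.
- **Holder released:** the gripper opened to 87 mm, is clear of everything, and the remaining force reading is about 1 N.
- **Yellow holder:** its measured position is unchanged to within 1 mm.

**Disagreements:**
- Fits of the blue grip put its middle 3–8 mm short of the estimated home point. They used only part of its top face, so I relied on the foot measurement and the contact force instead.
- My first fit of the yellow holder was spoiled by stray pixels. I repeated it over a smaller area, and the figure above is from that.

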